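Open the thinner jug at the sanding bench

TASK

Start the fume extraction by pushing the trip plunger fully down through its stroke, and only then open the thinner jug: press its push-and-turn safety cap down, twist it counter-clockwise about a sixth of a turn and lift it off. Finish while holding the cap in the gripper, level and still, about 6 cm above the jug's mouth and straight over it; do not put it down or let go, and leave the other things on the bench where they are.

Things in the scene. Friction and masses are not known exactly. Their poses are not given: they have to be found in the camera images.
- jug: White oblong plastic jug, 110 x 76 mm, flat top 130 mm high, with a loop handle at +x reaching to x = 91 mm, clamped in a steel holder fixed to the bench: it cannot move or turn. Origin: centre of the holder's underside on the bench, straight below the neck; z up. Neck 33 mm across with three outer lugs (45 mm across them); its shoulder is 149 mm above the bench.
- mouth (a point): Centre of the jug's mouth: the top rim of the neck, 190 mm above the bench, on the neck's axis.
- cap: Grey ribbed round push-and-turn cap on the jug's neck, 54 mm across, 38 mm tall, about 35 g, a loose body. Origin: centre of its open underside (rim); z up. Closed: x along the jug's x, rim 163 mm above the bench. Three lugs inside hook behind those of the neck. Grip its side from above, fingertips about 28 mm below its top: that grip carries both push and turn.
- plunger_top (a point): Centre of the top face of the trip plunger's black mushroom head (48 mm across, flat top 40 mm across), 90 mm above the bench when up. It stands on a grey 80 mm box, 50 mm high, that is fixed to the bench, with a steel collar up to 60 mm.
- plunger (a joint): Stroke of the trip plunger in m, straight down: 0 = up, 0.016 = fully down (hard stop). The spring takes 3 N at first and 11 N fully down; it springs back when released.
- cap_top (a point): Centre of the cap's top face, 201 mm above the bench when closed. The cap turns only when pressed 4 mm or more down (hard stop at 7 mm). Keep it pressed and turn counter-clockwise seen from above: from 35 to 85 degrees off closed its lugs are free (60 is best, a stop at 85) and it lifts straight off; 35 mm up it is clear of the neck. Clockwise is blocked.
- liner (a joint): Sprung disc in the jug's mouth, under the cap, in m: 0 with the cap closed, negative when the cap presses it down (-0.007 at the cap's hard stop), 0.004 once the cap is off. It pushes the cap up with 4 N when closed and 1.2 N more for each mm pressed.
- shell_l: Chrome mirror shell, 100 x 200 mm, 75 mm high. Bystander, loose: leave it in place. Origin: centre of its underside.
- shell_r: Second chrome mirror shell, 100 x 200 mm, 75 mm high. Bystander, loose: leave it in place. Origin: centre of its underside.
- sander: Air sander on a 150 mm pad, 120 mm high. Bystander, loose: leave it in place. Origin: centre of its underside.
- disc_box: Open cardboard box of abrasive discs, 170 mm square, 55 mm high. Bystander, loose: leave it in place. Origin: centre of its underside.
- disc_stack: Grey abrasive disc with holes, 150 mm across, 6 mm thick. Bystander, loose: leave it in place. Origin: centre of its underside.
- tape: Tape roll, 100 mm across, 24 mm high, before the trip plunger's box. Bystander, loose: leave it in place. Origin: centre of its underside.
- block: Black sanding block, 110 x 50 x 30 mm, between jug and plunger. Bystander, loose: leave it in place. Origin: centre of its underside.
- sponge_pad: Wooden pad, 34 x 80 x 20 mm, beside the jug. Bystander, loose: leave it in place. Origin: centre of its underside.

How it is judged:
By the outcome, as a careful person would: the job done as asked, in the order asked, and still so for the second after the job is handed in, while the arm keeps its last pose, push and grip.
It also fails if it takes over 56 s, if anything falls off the work surface, if the arm or the gripper's body presses on something with over 40 N, if the wrist force passes 120 N, or if a joint passes its speed limit or range.

ROBOT

A 6-joint arm with a two-finger parallel gripper is mounted at the origin on the work surface. World frame = base frame: x ahead of the robot, y to its left, z up, the work surface at z = 0. Lengths are in mm, angles in rad, forces in N, time in s.
With the tool pointing down it reaches from about 300 to 850 mm from the base axis. Payload 5.4 kg.
Tool frame: the origin (TCP) lies midway between the tips of the shut fingers; the grasp point (between the pads) lies ctrl.grip_depth behind it (ctrl.grip_depth is the distance from the TCP to the grasp point, in mm); z points along the fingers, y is the line along which they close (so a half turn about z gives the same grasp; the last joint's range is limited). The gripper opens to 85 mm and grips with 20 to 120 N. Pads are 22 mm wide; open, the fingers measure 114 mm over their backs; the gripper's body (76 mm by 85 mm) begins 54 mm behind the grasp point. The pads swing forward as they close: fully open they stand 13 mm farther back than shut.
Start: joints at [0.924, 0.158, 1.597, -0, 1.386, -0.21], TCP at [243.256, 520.992, 231.299] pointing down, gripper open.
Joint ranges: [-2.91, 2.91], [-0.94, 2.29], [0.18, 2.7], [-1.29, 4.43], [0.17, 2.64], [-3, 3]. Speed limits (rad/s): [2.57, 2.57, 3.14, 3.14, 3.14, 3.14].

INTERFACE

Orientations are given as a rotation vector (axis times angle).
In Python, from station import ctrl gives the robot as it stands.
- The arm moves only by the shell command python3 -m inch 'ROWS' [OPENING] [FORCE]. ROWS is JSON, a list of rows, each an object of numbers: "tx", "ty", "tz": the shift along the tool's x, y, z scaled (see below); "roll": the turn about the tool's z scaled (see below). A call has 1 to 8 rows; each row shifts and turns the commanded pose from where the row before left it, along the tool's axes as they then stand; what a row does not reach is not made up. The controller multiplies each number of a shift by 6 cm and each number of a turn by pi rad. A row lasts 1/8 s, in which the tool goes at most 62.5 mm and 10.7 degrees, less where a joint would pass 70% of its speed; a pose out of reach is approached as far as the arm can. A call with a number of a shift or a turn outside -1 to 1 is refused whole. A call with a gripper value outside its range is refused whole. OPENING is the closure, from 0 (fully open) to 1 (shut), set as the call begins (- or left out, the last holds). The fingers move at their own pace and stop on an object; FORCE is the grip in N (left out, the last holds). Time passes only in rows, so rows that do not move let the fingers close. It gives the time, the measured TCP pose, the force, the opening and the grip force at its end, in the units of the state.
- ctrl.get_obs(): the state, without advancing time (a new reading comes with each control period).
- ctrl.grab_frame(name): name is "scene" or "side" or "wrist"; returns (picture, depth): 400x640x3 uint8, blue, green, red; 400x640 float32, mm along the optical axis (not along the pixel's ray), 0 where there is no reading.
- ctrl.camera_model(name): a dict with "mtx" (3x3 intrinsics, pixels), "origin" and "orientation" of the camera in the world. Camera axes: x right, y up, looking along -z (the intrinsics and any distortion apply to the point x, -y, -z); pixel columns grow to the right and rows downward; lengths in mm; the calibration is good to about 2 mm. A picture is of the moment at which its call begins: read the wrist's pose just before it. camera_model takes no time and is no camera call; for the wrist camera it gives the pose at the moment of the call.
- ctrl.hand_in(): hands the job in; it is judged then, once.
The state is a dict: "time_s": time; "joint_pos": joint angles; "joint_velocities": joint speeds; "joint_efforts": joint torques, N m; "position": TCP position; "tcp_rot": TCP orientation; "ft_force": force on the tool from outside, world axes, zero at the start; "wrist_torque": the same for the moment, N m; "width": finger opening in mm; "finger_force": force on a finger pad.
Only numpy, scipy, OpenCV 4.12 (cv2) and the standard library are available. Lean on these libraries where they do the work, as an engineer would, in place of code of your own. Each camera call takes 0.05 s, during which the arm holds its last target. There are 200 camera calls.

## Working session

There is one attempt and no reset: what is moved stays moved. The work goes in short steps, Python scripts to look and compute and a shell command to move; the robot and the scene stay as the last step left them, time stands still between calls to the robot, and variables do not carry over. Pictures are saved under pics/ and viewed, at most 10 in all, crops included, and the job is handed in when it is done.

```bash
mkdir -p pics; ls; cat > h.py <<'E'
import numpy as np, cv2
from scipy.spatial.transform import Rotation as R
from station import ctrl
def cam(n):
    m=ctrl.camera_model(n); o=np.array(m["orientation"],float)
    Rm=o if o.shape==(3,3) else (R.from_rotvec(o).as_matrix() if o.size==3 else R.from_quat(o).as_matrix())
    return np.array(m["mtx"]),np.array(m["origin"]),Rm,m
def ray(c,u,v):
    K,o,Rm,_=c; d=np.linalg.inv(K)@[u,v,1]; return o,Rm@(d*[1,-1,-1])
def onz(c,u,v,z):
    o,d=ray(c,u,v); return o+d*(z-o[2])/d[2]
def cloud(c,dep):
    K,o,Rm,_=c; v,u=np.mgrid[:dep.shape[0],:dep.shape[1]]
    p=np.stack([(u-K[0,2])/K[0,0]*dep,-(v-K[1,2])/K[1,1]*dep,-dep],-1)
    return p@Rm.T+o
E
python3 - <<'E'
from h import *
print(ctrl.get_obs(),ctrl.grip_depth)
for n in("scene","side","wrist"):
    c=cam(n); p,d=ctrl.grab_frame(n); print(n,c[3]); cv2.imwrite(f"pics/{n}0.png",p); np.savez(f"{n}0.npz",p=p,d=d)
E
```

```text
pics
{'time_s': 0.0, 'joint_pos': array([ 9.23885501e-01,  1.59034943e-01,  1.59824362e+00,  9.78833631e-07,
        1.38621823e+00, -2.10084142e-01]), 'joint_velocities': array([ 0.00089835,  0.00021598,  0.00085439,  0.00236883, -0.00080482,
       -0.00090906]), 'joint_efforts': array([-1.94360575e-03, -3.95996010e+01, -3.31428230e+01, -2.87649291e-04,
        8.50413489e-03, -3.02461757e-06]), 'position': array([242.89866005, 520.50526924, 230.31913527]), 'tcp_rot': array([-6.80551627e-01, -3.06618175e+00,  2.71927635e-03]), 'ft_force': array([-0.24947724, -0.03756678, -0.07290559]), 'wrist_torque': array([0.04971669, 0.03910909, 0.00553196]), 'finger_force': 0.0, 'width': 85.38896427922191} 18.700000000000003
scene {'mtx': array([[387.5235829 ,   0.        , 322.20519026],
       [  0.        , 387.5235829 , 201.49704782],
       [  0.        ,   0.        ,   1.        ]]), 'origin': array([1374.81218352, -641.00339333,  985.12765034]), 'orientation': array([0.822475  , 0.40997691, 0.82172877])}
side {'mtx': array([[394.04917544,   0.        , 323.94160183],
       [  0.        , 394.04917544, 197.96777263],
       [  0.        ,   0.        ,   1.        ]]), 'origin': array([ 253.67868153,  758.46464695, 1012.10137471]), 'orientation': array([ 0.19632278, -0.99492532, -2.55186596])}
wrist {'mtx': array([[296.83654621,   0.        , 315.21241666],
       [  0.        , 296.83654621, 203.9105219 ],
       [  0.        ,   0.        ,   1.        ]]), 'origin': array([169.72653324, 554.42230586, 374.1903447 ]), 'orientation': array([-0.28513872, -0.18086116,  1.12382527])}
```

View pics/scene0.png

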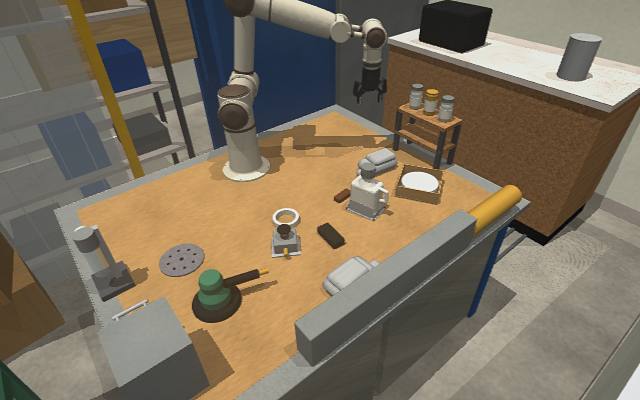

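View pics/side0.png

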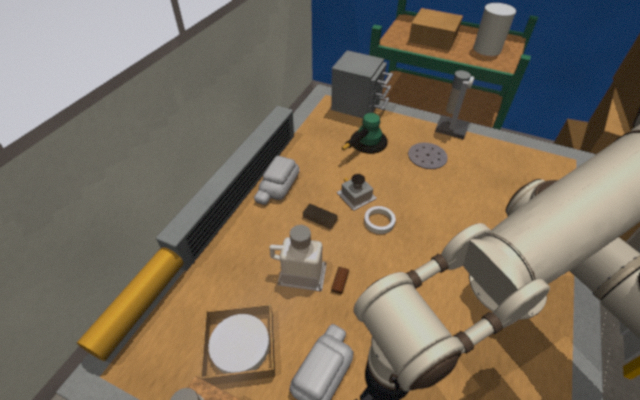

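The scene view shows the cap at about (368,169) and the plunger at (284,230). In the side view the cap is at (300,236) and the plunger at (358,181). Next I'll measure both tops from the depth.

```bash
python3 - <<'E'
from h import *
from scipy import ndimage as N
for n,pc,pp in(("scene",(368,172),(284,230)),("side",(300,236),(358,181))):
    c=cam(n); f=np.load(n+"0.npz"); P=cloud(c,f['d'])
    for nm,(u,v),z in(("cap",pc,201),("pl",pp,90)):
        g=onz(c,u,v,z); print(n,nm,"ray",g.round(1))
        W=P[v-25:v+25,u-25:u+25].reshape(-1,3)
        near=np.linalg.norm(W[:,:2]-g[:2],axis=1)<60
        s=W[near&(abs(W[:,2]-z)<6)]
        if len(s): 
            (x,y),r=cv2.minEnclosingCircle(s[:,:2].astype(np.float32))
            print(len(s),"centroid",s.mean(0).round(1),"circ",round(x,1),round(y,1),round(r,1), np.ptp(s[:,:2],axis=0).round(0))
        print(" zmax",np.sort(W[near][:,2])[-8:].round(0))
for n,b in(("scene",(250,140,150,130)),("side",(260,160,150,140))):
    p=cv2.imread(f"pics/{n}0.png"); x,y,w,h=b
    cv2.imwrite(f"pics/{n}0c.png",cv2.resize(p[y:y+h,x:x+w],None,fx=4,fy=4,interpolation=cv2.INTER_CUBIC))
a=[cv2.imread(f"pics/{n}0c.png") for n in("scene","side")]
cv2.imwrite("pics/c.png",cv2.resize(np.vstack([cv2.resize(i,(600,520)) for i in a]),(346,600)))
cv2.imwrite("pics/w.png",cv2.imread("pics/wrist0.png"))
E
```

```text
scene cap ray [588.1 187.9 201. ]
103 centroid [564.1 212.1 199.4] circ 562.7 213.7 27.3 [53. 51.]
 zmax [202. 202. 202. 202. 202. 202. 203. 203.]
scene pl ray [ 540.5 -150.6   90. ]
103 centroid [ 530.5 -145.5   88. ] circ 530.3 -145.0 24.0 [43. 45.]
 zmax [91. 92. 92. 92. 92. 93. 94. 94.]
side cap ray [549.5 223.2 201. ]
311 centroid [555.2 215.9 202.1] circ 556.8 213.1 28.4 [54. 56.]
 zmax [205. 206. 206. 206. 206. 207. 207. 207.]
side pl ray [ 516.6 -132.8   90. ]
118 centroid [ 523.  -143.7   91.3] circ 522.7 -145.5 23.5 [45. 45.]
 zmax [95. 95. 95. 95. 95. 95. 96. 97.]
```

View pics/wrist0.png

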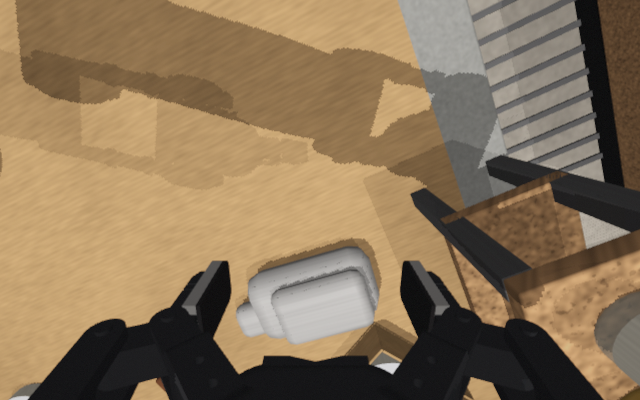

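The wrist view shows only a mirror shell and a rack beside the fingers. The two depth views agree to within 8 mm: cap near (560,213) and plunger near (527,-145), with the heights right. I'll work out the tool-axis shifts to hover over the plunger.

```bash
cat >> h.py <<'E'
def go(*t):
    o=ctrl.get_obs(); Rm=R.from_rotvec(o["tcp_rot"]).as_matrix()
    d=Rm.T@(np.array(t)-o["position"]); print("t",o["time_s"],"pos",o["position"].round(1),"tilt",Rm[:,2].round(3),"yaw x",round(np.degrees(np.arctan2(Rm[1,0],Rm[0,0])),2),"q",o["joint_pos"].round(2),"F",o["ft_force"].round(1),"w",round(o["width"],1),"ff",round(o["finger_force"],1))
    print("delta tool mm",d.round(1),"units",(d/60).round(3))
E
python3 -c "
from h import *
go(527,-145,230)"
```

```text
t 0.15 pos [243.  520.6 230.5] tilt [-0.001 -0.001 -1.   ] yaw x 154.97 q [ 0.92  0.16  1.6   0.    1.39 -0.21] F [-0.3 -0.  -1.2] w 85.7 ff 0.0
delta tool mm [-538.9 -483.     1. ] units [-8.982 -8.05   0.017]
```

```bash
python3 -m inch '[{"tx":-0.3,"ty":-0.27},{"tx":-0.6,"ty":-0.54},{"tx":-0.6,"ty":-0.54},{"tx":-0.6,"ty":-0.54},{"tx":-0.6,"ty":-0.54},{"tx":-0.6,"ty":-0.54},{"tx":-0.6,"ty":-0.54},{"tx":-0.6,"ty":-0.54}]'
python3 -m inch '[{"tx":-0.6,"ty":-0.54},{"tx":-0.6,"ty":-0.54},{"tx":-0.6,"ty":-0.54},{"tx":-0.6,"ty":-0.54},{"tx":-0.6,"ty":-0.54},{"tx":-0.6,"ty":-0.54},{"tx":-0.6,"ty":-0.54},{"tx":-0.3,"ty":-0.25}]'
python3 -m inch '[{"tz":0.3},{"tz":0.1},{}]'
python3 - <<'E'
from h import *
go(527,-145,205)
c=cam("wrist"); p,d=ctrl.grab_frame("wrist"); cv2.imwrite("pics/w1.png",p); np.savez("w1.npz",p=p,d=d)
P=cloud(c,d); m=(abs(P[...,2]-90)<6)&(np.hypot(P[...,0]-527,P[...,1]+145)<45)
s=P[m]; print(len(s),s.mean(0)); print(cv2.minEnclosingCircle(s[:,:2].astype(np.float32)), np.argwhere(m).mean(0))
E
```

```text
t 0.15 pos [243.  520.6 230.5] tilt [-0.001 -0.001 -1.   ] yaw x 154.97 q [ 0.92  0.16  1.6   0.    1.39 -0.21] F [-0.3 -0.  -1.2] w 85.7 ff 0.0
delta tool mm [-539. -483.   26.] units [-8.983 -8.05   0.434]
0 [nan nan nan]
((0.0, 0.0), 0.0) [nan nan]validation failed for argument at $[0]...
validation failed for argument at $[0]...
validation failed for argument at $[0]...
<stdin>:5: RuntimeWarning: Mean of empty slice.
  ret = um.true_divide(
```

View pics/w1.png

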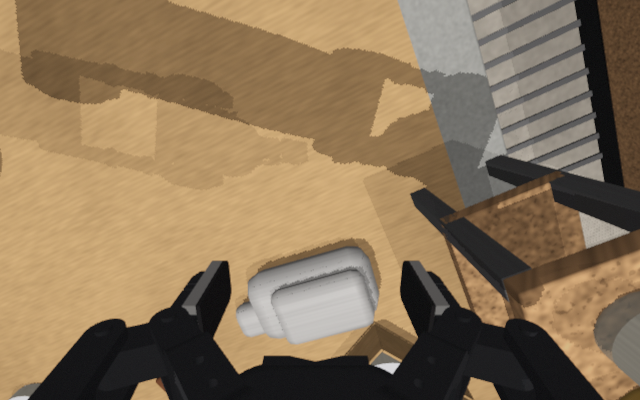

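The picture hasn't changed because the rows were refused. Each row probably needs all four keys.

```bash
python3 -m inch '[{"tx":-0.3,"ty":-0.27,"tz":0,"roll":0}]'
```

```text
time_s: 0.32
position: [252.3, 499.0, 230.9]
tcp_rot: [-0.678, -3.067, 0.0]
ft_force: [0.2, 0.1, -0.0]
width: 85.5
finger_force: 0.0
```

```bash
python3 -m inch '[{"tx":-0.6,"ty":-0.54,"tz":0,"roll":0},{"tx":-0.6,"ty":-0.54,"tz":0,"roll":0},{"tx":-0.6,"ty":-0.54,"tz":0,"roll":0},{"tx":-0.6,"ty":-0.54,"tz":0,"roll":0},{"tx":-0.6,"ty":-0.54,"tz":0,"roll":0},{"tx":-0.6,"ty":-0.54,"tz":0,"roll":0},{"tx":-0.6,"ty":-0.54,"tz":0,"roll":0}]'
python3 -m inch '[{"tx":-0.6,"ty":-0.54,"tz":0,"roll":0},{"tx":-0.6,"ty":-0.54,"tz":0,"roll":0},{"tx":-0.6,"ty":-0.54,"tz":0,"roll":0},{"tx":-0.6,"ty":-0.54,"tz":0,"roll":0},{"tx":-0.6,"ty":-0.54,"tz":0,"roll":0},{"tx":-0.6,"ty":-0.54,"tz":0,"roll":0},{"tx":-0.6,"ty":-0.54,"tz":0,"roll":0},{"tx":-0.3,"ty":-0.25,"tz":0.2,"roll":0}]'
python3 -m inch '[{"tx":0,"ty":0,"tz":0.2,"roll":0},{"tx":0,"ty":0,"tz":0,"roll":0}]'
python3 - <<'E'
from h import *
go(527,-145,205)
c=cam("wrist"); p,d=ctrl.grab_frame("wrist"); cv2.imwrite("pics/w2.png",p); np.savez("w2.npz",p=p,d=d)
P=cloud(c,d); m=(abs(P[...,2]-90)<6)&(np.hypot(P[...,0]-527,P[...,1]+145)<45)
s=P[m]; print(len(s),s.mean(0)); print(cv2.minEnclosingCircle(s[:,:2].astype(np.float32)), np.argwhere(m).mean(0))
E
```

```text
time_s: 1.2
position: [385.4, 185.1, 231.3]
tcp_rot: [0.68, 3.067, 0.0]
ft_force: [0.5, -0.7, 0.8]
width: 85.3
finger_force: 0.0
time_s: 2.2
position: [528.5, -149.4, 219.9]
tcp_rot: [0.683, 3.064, -0.001]
ft_force: [0.9, 0.7, 0.5]
width: 85.2
finger_force: 0.0
time_s: 2.45
position: [526.3, -145.5, 205.7]
tcp_rot: [-0.679, -3.064, -0.002]
ft_force: [-0.4, 0.4, 0.0]
width: 85.4
finger_force: 0.0
t 2.45 pos [ 526.3 -145.5  205.7] tilt [-0.003  0.002 -1.   ] yaw x 154.99 q [-0.49  0.11  1.71  0.    1.33 -1.63] F [-0.4  0.4  0. ] w 85.4 ff 0.0
delta tool mm [-0.4  0.8  0.6] units [-0.007  0.013  0.011]
2001 [ 522.7337229  -145.71714157   90.41444084]
((524.2101440429688, -146.37698364257812), 23.843158721923828) [195.49275362 313.56171914]
```

View pics/w2.png

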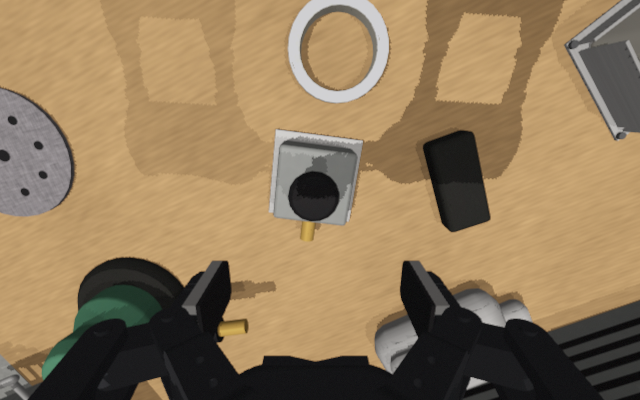

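The plunger head is at pixel (313,195), which puts its top at about (524,-146,90). I'll shut the fingers and descend to just above it.

```bash
python3 -m inch '[{"tx":0.03,"ty":-0.02,"tz":0.4,"roll":0},{"tx":0,"ty":0,"tz":0.5,"roll":0},{"tx":0,"ty":0,"tz":0.5,"roll":0},{"tx":0,"ty":0,"tz":0.25,"roll":0},{"tx":0,"ty":0,"tz":0.1,"roll":0},{"tx":0,"ty":0,"tz":0,"roll":0}]' 1 40
python3 -c "
from h import *
go(524,-146,74)"
```

```text
time_s: 3.25
position: [525.8, -147.1, 103.0]
tcp_rot: [0.68, 3.066, -0.0]
ft_force: [0.1, -0.3, -0.2]
width: -0.1
finger_force: 0.0
t 3.25 pos [ 525.8 -147.1  103. ] tilt [ 0.001 -0.001 -1.   ] yaw x 154.99 q [-0.49  0.22  1.8   0.    1.13 -1.63] F [ 0.1 -0.3 -0.2] w -0.1 ff 0.0
delta tool mm [ 2.1  0.2 29. ] units [0.035 0.003 0.484]
```

```bash
python3 -m inch '[{"tx":0,"ty":0,"tz":0.15,"roll":0},{"tx":0,"ty":0,"tz":0.08,"roll":0},{"tx":0,"ty":0,"tz":0.08,"roll":0},{"tx":0,"ty":0,"tz":0.08,"roll":0},{"tx":0,"ty":0,"tz":0.06,"roll":0},{"tx":0,"ty":0,"tz":0,"roll":0}]'
python3 -m inch '[{"tx":0,"ty":0,"tz":0.04,"roll":0},{"tx":0,"ty":0,"tz":0,"roll":0}]'
```

```text
time_s: 4.0
position: [525.6, -147.2, 76.2]
tcp_rot: [0.681, 3.067, -0.0]
ft_force: [-2.7, 1.4, 8.7]
width: 0.1
finger_force: 4.8
time_s: 4.25
position: [525.7, -147.2, 74.2]
tcp_rot: [0.68, 3.067, -0.0]
ft_force: [-4.1, 2.4, 10.4]
width: 0.2
finger_force: 5.3
```

```bash
python3 -m inch '[{"tx":0,"ty":0,"tz":0.03,"roll":0},{"tx":0,"ty":0,"tz":0,"roll":0}]'; python3 -m inch '[{"tx":0,"ty":0,"tz":0.02,"roll":0},{"tx":0,"ty":0,"tz":0,"roll":0}]'
```

```text
time_s: 4.5
position: [525.7, -147.3, 73.9]
tcp_rot: [-0.68, -3.067, 0.001]
ft_force: [-9.2, 3.9, 22.3]
width: 0.1
finger_force: 10.7
time_s: 4.75
position: [525.8, -147.3, 73.8]
tcp_rot: [-0.68, -3.067, 0.001]
ft_force: [-13.0, 5.7, 30.5]
width: 0.1
finger_force: 14.6
```

The hard stop is clear: the plunger bottomed out at 73.8 mm with the force rising to 30 N. I'll lift and move over the cap.

```bash
python3 -m inch '[{"tx":0,"ty":0,"tz":-0.3,"roll":0},{"tx":0,"ty":0,"tz":-0.6,"roll":0},{"tx":0,"ty":0,"tz":-0.7,"roll":0},{"tx":0,"ty":0,"tz":-0.7,"roll":0},{"tx":0,"ty":0,"tz":-0.7,"roll":0},{"tx":0,"ty":0,"tz":-0.5,"roll":0},{"tx":0.1,"ty":0.3,"tz":-0.2,"roll":0}]' 0 
python3 -m inch '[{"tx":0.24,"ty":0.68,"tz":0,"roll":0},{"tx":0.24,"ty":0.68,"tz":0,"roll":0},{"tx":0.24,"ty":0.68,"tz":0,"roll":0},{"tx":0.24,"ty":0.68,"tz":0,"roll":0},{"tx":0.24,"ty":0.68,"tz":0,"roll":0},{"tx":0.24,"ty":0.68,"tz":0,"roll":0},{"tx":0.24,"ty":0.65,"tz":0,"roll":0},{"tx":0.24,"ty":0.65,"tz":0,"roll":0}]'
python3 -m inch '[{"tx":0,"ty":0,"tz":0,"roll":0},{"tx":0,"ty":0,"tz":0,"roll":0}]'
python3 - <<'E'
from h import *
go(560,213,290)
c=cam("wrist"); p,d=ctrl.grab_frame("wrist"); cv2.imwrite("pics/w3.png",p); np.savez("w3.npz",p=p,d=d)
P=cloud(c,d); m=(abs(P[...,2]-201)<6)&(np.hypot(P[...,0]-560,P[...,1]-213)<45)
s=P[m]; print(len(s),s.mean(0)); print(cv2.minEnclosingCircle(s[:,:2].astype(np.float32)), np.argwhere(m).mean(0))
E
```

```text
time_s: 5.62
position: [528.2, -128.7, 293.6]
tcp_rot: [0.683, 3.063, -0.001]
ft_force: [-0.5, 0.6, -0.8]
width: 85.0
finger_force: 0.0
time_s: 6.62
position: [558.4, 215.5, 290.1]
tcp_rot: [-0.679, -3.065, 0.001]
ft_force: [0.2, -0.9, -0.1]
width: 85.3
finger_force: 0.0
time_s: 6.88
position: [558.9, 213.3, 290.7]
tcp_rot: [-0.679, -3.065, 0.002]
ft_force: [-1.0, -0.2, 0.3]
width: 85.5
finger_force: 0.0
t 6.875 pos [558.9 213.3 290.7] tilt [-0.002 -0.001 -1.   ] yaw x 155.02 q [ 0.16  0.19  1.45 -0.    1.51 -0.97] F [-1.  -0.2  0.3] w 85.5 ff 0.0
delta tool mm [-1.1  0.2  0.7] units [-0.019  0.004  0.011]
3246 [555.03806004 215.02241427 201.88718331]
((556.56787109375, 214.3154754638672), 27.48320770263672) [203.0659273  315.61829945]
```

View pics/w3.png

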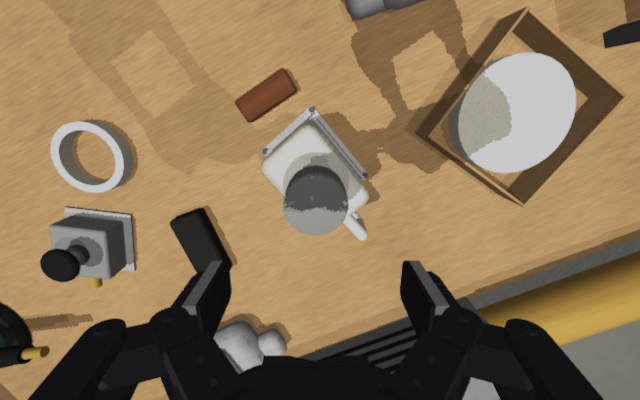

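The cap is at pixel (315,203), about (557,214,201), with a radius of 27.5 mm against 27 expected. The handle points away and the approach is free. I'll descend to TCP z of about 169 and grip.

```bash
python3 -m inch '[{"tx":0.03,"ty":0,"tz":0.3,"roll":0},{"tx":0,"ty":0,"tz":0.5,"roll":0},{"tx":0,"ty":0,"tz":0.5,"roll":0},{"tx":0,"ty":0,"tz":0.4,"roll":0},{"tx":0,"ty":0,"tz":0.2,"roll":0},{"tx":0,"ty":0,"tz":0.12,"roll":0},{"tx":0,"ty":0,"tz":0,"roll":0}]'
python3 -m inch '[{"tx":0,"ty":0,"tz":0,"roll":0},{"tx":0,"ty":0,"tz":0,"roll":0},{"tx":0,"ty":0,"tz":0,"roll":0},{"tx":0,"ty":0,"tz":0,"roll":0},{"tx":0,"ty":0,"tz":0,"roll":0}]' 1 30
python3 -c "
from h import *
go(557,214,169)"
```

```text
time_s: 7.8
position: [558.1, 213.6, 170.7]
tcp_rot: [-0.681, -3.067, 0.0]
ft_force: [0.5, 0.4, -0.2]
width: 84.9
finger_force: 0.0
time_s: 8.43
position: [558.6, 213.9, 171.4]
tcp_rot: [0.68, 3.065, 0.001]
ft_force: [0.4, -0.5, 3.5]
width: 53.7
finger_force: 32.1
t 8.425 pos [558.6 213.9 171.4] tilt [ 0.002  0.    -1.   ] yaw x 154.97 q [ 0.16  0.27  1.59 -0.    1.28 -0.97] F [ 0.4 -0.5  3.5] w 53.7 ff 32.1
delta tool mm [ 1.5 -0.5  2.4] units [ 0.025 -0.009  0.04 ]
```

```bash
python3 -m inch '[{"tx":0,"ty":0,"tz":0,"roll":0},{"tx":0,"ty":0,"tz":0.04,"roll":0},{"tx":0,"ty":0,"tz":0.04,"roll":0},{"tx":0,"ty":0,"tz":0.03,"roll":0},{"tx":0,"ty":0,"tz":0,"roll":0}]' 1 80
```

```text
time_s: 9.05
position: [558.6, 213.8, 165.8]
tcp_rot: [0.68, 3.065, 0.001]
ft_force: [-3.0, -1.8, 11.3]
width: 52.3
finger_force: 83.0
```

```bash
python3 -m inch '[{"tx":0,"ty":0,"tz":0.01,"roll":0},{"tx":0,"ty":0,"tz":0,"roll":-0.03},{"tx":0,"ty":0,"tz":0,"roll":-0.03},{"tx":0,"ty":0,"tz":0,"roll":0}]'; python3 -c "
from h import *
go(557,214,169);print(ctrl.get_obs()['wrist_torque'])"
```

```text
time_s: 9.55
position: [559.4, 214.2, 165.8]
tcp_rot: [0.387, 3.114, 0.002]
ft_force: [-1.3, -0.2, 11.5]
width: 52.0
finger_force: 83.1
t 9.55 pos [559.4 214.2 165.8] tilt [ 0.004  0.001 -1.   ] yaw x 165.82 q [ 0.16  0.27  1.6   0.    1.27 -1.16] F [-1.3 -0.2 11.5] w 52.0 ff 83.1
delta tool mm [ 2.2 -0.8 -3.2] units [ 0.037 -0.013 -0.054]
[-0.00708268  0.24018642  0.04770069]
```

```bash
python3 -m inch '[{"tx":0,"ty":0,"tz":0,"roll":-0.045},{"tx":0,"ty":0,"tz":0,"roll":-0.045},{"tx":0,"ty":0,"tz":0,"roll":-0.045},{"tx":0,"ty":0,"tz":0,"roll":-0.045},{"tx":0,"ty":0,"tz":0,"roll":-0.045},{"tx":0,"ty":0,"tz":0,"roll":-0.045},{"tx":0,"ty":0,"tz":0,"roll":0},{"tx":0,"ty":0,"tz":0,"roll":0}]'; python3 -c "
from h import *
go(557,214,240);print(ctrl.get_obs()['wrist_torque'])"
```

```text
time_s: 10.55
position: [559.8, 214.4, 166.0]
tcp_rot: [-0.927, 2.997, -0.0]
ft_force: [-0.2, 0.6, 11.5]
width: 52.0
finger_force: 83.1
t 10.55 pos [559.8 214.4 166. ] tilt [ 0.005  0.001 -1.   ] yaw x -145.62 q [ 0.16  0.27  1.6   0.    1.27 -2.01] F [-0.2  0.6 11.5] w 52.0 ff 83.1
delta tool mm [  2.1   1.1 -74. ] units [ 0.036  0.019 -1.234]
[0.07293905 0.04019169 0.05267402]
```

```bash
python3 -m inch '[{"tx":0,"ty":0,"tz":-0.05,"roll":0},{"tx":0,"ty":0,"tz":-0.06,"roll":0},{"tx":0,"ty":0,"tz":-0.06,"roll":0},{"tx":0,"ty":0,"tz":-0.06,"roll":0},{"tx":0,"ty":0,"tz":-0.06,"roll":0},{"tx":0,"ty":0,"tz":0,"roll":0}]'; python3 -c "
from h import *
go(559,214,250)"
```

```text
time_s: 11.3
position: [557.6, 213.7, 180.5]
tcp_rot: [0.928, -3.0, -0.0]
ft_force: [0.3, 0.9, 0.3]
width: 52.4
finger_force: 83.4
t 11.3 pos [557.6 213.7 180.5] tilt [-0.001 -0.    -1.   ] yaw x -145.62 q [ 0.16  0.26  1.59 -0.    1.3  -2.01] F [0.3 0.9 0.3] w 52.4 ff 83.4
delta tool mm [ -1.2  -0.5 -69.5] units [-0.02  -0.009 -1.159]
```

```bash
python3 -m inch '[{"tx":0,"ty":0,"tz":-0.15,"roll":0},{"tx":0,"ty":0,"tz":-0.2,"roll":0},{"tx":0,"ty":0,"tz":-0.25,"roll":0},{"tx":0,"ty":0,"tz":-0.25,"roll":0},{"tx":0,"ty":0,"tz":-0.25,"roll":0},{"tx":0,"ty":0,"tz":-0.15,"roll":0},{"tx":0,"ty":0,"tz":-0.05,"roll":0},{"tx":0,"ty":0,"tz":0,"roll":0}]'; python3 - <<'E'
from h import *
go(558,214,258.4)
out=[]
for n,h in(("scene",None),("side",None)):
    c=cam(n); p,d=ctrl.grab_frame(n); np.savez(n+"9.npz",p=p,d=d)
    K,o,Rm,_=c; q=Rm.T@(np.array([558,214,220])-o)*[1,-1,-1]; q=K@q/q[2]; u,v=q[:2].astype(int)
    out.append(cv2.resize(p[v-45:v+45,u-60:u+60],(600,450),interpolation=cv2.INTER_CUBIC)); print(n,u,v)
    P=cloud(c,d)
    for z0,z1 in((187,193),(252,282)):
        s=P[(P[...,2]>z0)&(P[...,2]<z1)&(np.hypot(P[...,0]-558,P[...,1]-214)<35)]
        if len(s)>3: print(n,z0,len(s),s.mean(0).round(1),cv2.minEnclosingCircle(s[:,:2].astype(np.float32)))
cv2.imwrite("pics/f.png",cv2.resize(np.hstack(out),(800,300)))
p,d=ctrl.grab_frame("wrist"); cv2.imwrite("pics/w9.png",p); np.savez("w9.npz",p=p,d=d)
E
```

```text
time_s: 12.3
position: [557.9, 213.8, 258.7]
tcp_rot: [0.928, -3.001, -0.0]
ft_force: [0.7, -0.4, -0.0]
width: 52.2
finger_force: 83.7
t 12.3 pos [557.9 213.8 258.7] tilt [-0. -0. -1.] yaw x -145.63 q [ 0.16  0.2   1.5  -0.    1.45 -2.01] F [ 0.7 -0.4 -0. ] w 52.2 ff 83.7
delta tool mm [-0.2  0.2  0.3] units [-0.003  0.003  0.005]
scene 367 161
scene 187 19 [565.3 210.  188.9] ((563.7791748046875, 214.90623474121094), 16.220474243164062)
scene 252 87 [574.6 201.4 266.6] ((564.173583984375, 210.42660522460938), 27.583587646484375)
side 298 227
side 187 51 [552.2 221.3 190.3] ((556.6468505859375, 218.80479431152344), 21.553220748901367)
side 252 114 [548.2 229.  266.1] ((552.1390380859375, 217.96701049804688), 27.898393630981445)
```

View pics/f.png

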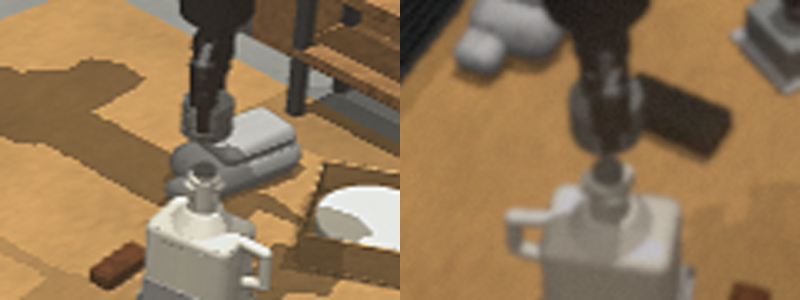

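View pics/w9.png

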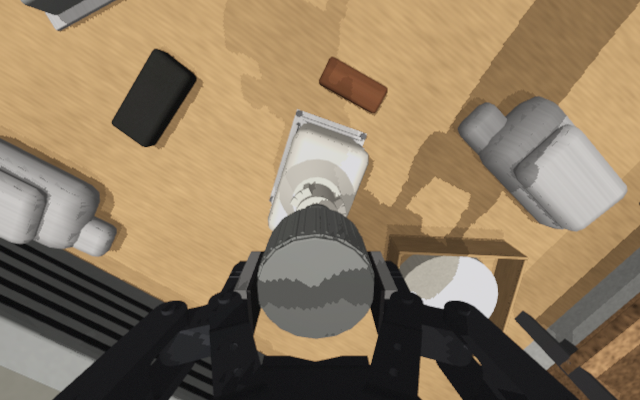

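The cap is off the neck and held level: it is at pixel (316,285) in the wrist view, with the bare neck directly below at (315,195). I'll check the height, level and centring from the wrist depth.

```bash
python3 - <<'E'
from h import *
c=cam("wrist"); f=np.load("w9.npz"); P=cloud(c,f['d'])
s=P[255:325,275:358].reshape(-1,3); s=s[abs(s[:,2]-288)<9]
A=np.c_[s[:,:2]-[558,214],np.ones(len(s))]; k=np.linalg.lstsq(A,s[:,2],rcond=None)[0]; print(len(s),"plane",k)
m=(abs(P[...,2]-np.median(s[:,2]))<4)&(np.hypot(P[...,0]-558,P[...,1]-214)<40); m[:,:250]=0; m[:,380:]=0
t=P[m]; print(np.median(s[:,2]),cv2.minEnclosingCircle(t[:,:2].astype(np.float32)))
n=P[160:240,260:370].reshape(-1,3); n=n[abs(n[:,2]-190)<4]; print("rim",len(n),n.mean(0) if len(n) else 0)
E
```

```text
5788 plane [-6.23967038e-03  1.56813088e-03  2.87913749e+02]
287.9171132009692 ((555.9989013671875, 211.72796630859375), 30.282894134521484)
rim 356 [546.71659466 207.21336862 190.31168023]
```

The cap top is at 287.9 mm, so the rim is 60 mm above the mouth. The cap is level and on the neck's axis, so I'm handing in.

```bash
python3 -m inch '[{"tx":0,"ty":0,"tz":0,"roll":0},{"tx":0,"ty":0,"tz":0,"roll":0},{"tx":0,"ty":0,"tz":0,"roll":0}]'; python3 -c "
from station import ctrl
print(ctrl.hand_in())"
```

```text
time_s: 12.82
position: [558.0, 213.8, 258.8]
tcp_rot: [0.928, -3.001, -0.0]
ft_force: [-0.2, -0.4, -0.5]
width: 52.4
finger_force: 83.7
the job is handed in; nothing more can be done
None
```

I pushed the plunger to its hard stop first, then pressed, twisted and lifted off the cap; it is held level and still over the jug's mouth, rim about 60 mm above it, and the job was handed in at 12.8 s (no verdict was returned).

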